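# Hold the display cover over the sugar ornament

### The arm

A 6-joint arm with a two-finger parallel gripper is mounted at the origin on the work surface; the furniture and walls round the work are solid. World frame = base frame: x ahead of the robot, y to its left, z up, the work surface at z = 0. Lengths are in mm, angles in rad, forces in N, time in s.
With the tool pointing down it reaches from about 275 to 750 mm from the base axis. Payload 10.2 kg.
Tool frame: the origin (TCP) lies at the very end of the fingers, on their centre line; the grasp point (between the pads) lies 19 mm behind it; z points along the fingers, y is the line along which they close (so a half turn about z gives the same grasp; the last joint's range is limited). The gripper opens to 85 mm and grips with 20 to 120 N. Pads are 22 mm wide; open, the fingers measure 114 mm over their backs; the gripper's body (76 mm by 85 mm) begins 54 mm behind the grasp point. The pads swing forward as they close: fully open they stand 13 mm farther back than shut.
Start: joints at [-1.545, 0.313, 1.498, -0, 1.331, -0.223], TCP at [129.263, -508.844, 231.294] pointing down, gripper open.
Joint ranges: [-2.94, 2.94], [-0.97, 2.17], [0.19, 2.56], [-1.23, 4.37], [0.02, 3.11], [-2.88, 2.88]. Speed limits (rad/s): [2.39, 2.39, 3.01, 3.14, 3.14, 3.14].

### API

Orientations are given as a unit quaternion [w, x, y, z].
In Python, from rig import * gives the robot as it stands. The module is installed in compiled form; this text tells all that it offers.
- The arm moves only by the shell command python3 -m crank 'ROWS' [FORCE]. ROWS is JSON, a list that holds one entry, the list of rows, each a list of 7 numbers: the shift along the tool's x, y, z in units of 25 mm (1.0 is 25 mm), then the turn, a rotation vector about the tool's x, y, z in units of 8 degrees (1.0 is 8 degrees), then the finger opening in mm, from 0 to 85.4. A call has exactly 8 rows; each row shifts and turns the commanded pose from where the row before left it, along the tool's axes as they then stand; what a row does not reach is not made up. A row lasts 1/10 s, in which the tool goes at most 50 mm and 8.59 degrees, less where a joint would pass 70% of its speed; a pose out of reach is approached as far as the arm can. A call is refused whole if a number of a shift passes 1 or a number of a turn 1, either way. A call with a gripper value outside its range is refused whole. The fingers move at their own pace and stop on an object; FORCE is the grip in N (left out, the last holds). Time passes only in rows, so rows that do not move let the fingers close, or fill a call up. It gives the time, the measured TCP pose, the force, the opening and the grip force at its end, in the units of the state.
- sense(): the state, without advancing time (a new reading comes with each control period).
- capture(name): name is "side" or "top"; returns the picture (384x512x3 uint8, blue, green, red); there is no depth.
- camera_model(name): a dict with "fx", "fy", "cx", "cy" (pixels), "world_from_camera" (4x4, takes a point from camera to world coordinates). Camera axes: x right, y up, looking along -z (the intrinsics and any distortion apply to the point x, -y, -z); pixel columns grow to the right and rows downward; lengths in mm; the calibration is good to about 2 mm. A picture is of the moment at which its call begins. camera_model takes no time and is no camera call.
- finish_job(): hands the job in; it is judged then, once.
The state is a dict: "time_s": time; "joints": joint angles; "dq": joint speeds; "tau": joint torques, N m; "eef_pos": TCP position; "ee_rot": TCP orientation; "force": force on the tool from outside, world axes, zero at the start; "wrist_torque": the same for the moment, N m; "grip_width": opening from 0.0 (shut) to 1.0 (fully open); "grip_force": force on a finger pad.
Only numpy, scipy, OpenCV 4.12 (cv2) and the standard library are available. Lean on these libraries where they do the work, as an engineer would, in place of code of your own. Each camera call takes 0.05 s, during which the arm holds its last target. There are 200 camera calls.

### The job

The pulled-sugar ornament is going into its display case: take the clear cover by its bar handle, carry it over the colour bottles and lower it squarely over the ornament until you feel its rim seat gently on the wooden ledge round the stone plinth. Then raise it about 15 mm, so that the rim hangs just clear of the plinth and a colleague can slip a drying sachet in under it, and finish while holding it there, still, level, lined up with the base and touching neither base nor sugar. The sugar is brittle, so never touch it, and leave the bottles as they stand.

Things in the scene. Friction and masses are not known exactly. Their poses are not given: they have to be found in the camera images.
- cover: cover of the display case: clear acrylic box, open below, outside 168 (its x) x 142 (y) x 114 mm high, walls and top 4 mm, bright trim at rim and top edge, dark bar handle on top; about 0.45 kg. Starts standing on its rim on the worktop. Origin: centre of the open underside, at rim height; z up; x along the long side and the handle. Half a turn about z gives the same fit
- cover_handle (a point): middle of the cover's dark wooden handle bar, 144 mm straight above the cover's origin. Bar 84 mm long (cover's x), 12 wide (y), 14 high; its underside 23 mm above the acrylic top; its two posts are 11 mm thick, 34 mm either side of the middle
- base: base of the display case, which does not shift: dark wooden board 196 (its x) x 170 (y) x 20 mm with a white stone plinth, 154 x 128 mm at its foot (3 mm play all round inside the cover), 150 x 124 in its upper 3 mm, standing 6 mm above the wood. The cover's rim seats on the wooden ledge round it. Origin: centre of the underside; z up; x along the long side
- seat (a point): centre of the base at the height of the wooden ledge, 20 mm above the worktop, axes as the base: where the cover's origin is when the cover is seated
- ornament: the brittle orange pulled-sugar basket standing loose in the middle of the plinth, 128 x 120 x 93 mm, top 119 mm above the worktop. Origin: centre of its underside
- bottle_red: small loose food-colour bottle (dark red, white cap), 33 mm diameter, 81 mm tall, one of four standing in a row between the cover and the base, to be left alone. Origin: centre of its underside
- bottle_brown: small loose food-colour bottle (dark brown, red cap), 38 mm diameter, 94 mm tall, one of four standing in a row between the cover and the base, to be left alone. Origin: centre of its underside
- bottle_yellow: small loose food-colour bottle (yellow, white cap), 38 mm diameter, 94 mm tall, one of four standing in a row between the cover and the base, to be left alone. Origin: centre of its underside
- bottle_blue: small loose food-colour bottle (blue, black cap), 33 mm diameter, 81 mm tall, one of four standing in a row between the cover and the base, to be left alone. Origin: centre of its underside

How it is judged:
By the outcome, as a careful person would: the job done as asked, in the order asked, and still so for the second after the job is handed in, while the arm keeps its last pose, push and grip.
It also fails if it takes over 48 s, if anything falls off the work surface, if the arm or the gripper's body presses on something with over 40 N, if the wrist force passes 120 N, or if a joint passes its speed limit or range.

## Working session

There is one attempt and no reset: what is moved stays moved. The work goes in short steps, Python scripts to look and compute and a shell command to move; the robot and the scene stay as the last step left them, time stands still between calls to the robot, and variables do not carry over. Pictures are saved under pics/ and viewed, at most 10 in all, crops included, and the job is handed in when it is done.

```bash
mkdir -p pics; python3 - <<'E'
from rig import *
import cv2,json
for n in("side","top"):
    cv2.imwrite(f"pics/{n}0.png",capture(n)); m=camera_model(n); print(n,{k:(v if not hasattr(v,'tolist') else v.tolist()) for k,v in m.items()})
print(sense())
E
```

```text
side {'fx': 403.90603229376234, 'fy': 403.90603229376234, 'cx': 261.0197105887824, 'cy': 194.68254703941872, 'world_from_camera': [[0.9998344632114483, -0.01756099705411563, -0.004759995497950478, 499.19609504358783], [0.008454817111152712, 0.6800816258183281, -0.7330876470736066, -669.8442603905256], [0.016110935487802226, 0.732926049207398, 0.680117522308419, 798.7244223588413], [0.0, 0.0, 0.0, 1.0]]}
top {'fx': 404.26053043699824, 'fy': 404.26053043699824, 'cx': 253.5643314463674, 'cy': 189.08142073200187, 'world_from_camera': [[0.0038484079551348825, 0.9938159960677309, -0.11097277015608223, 387.8099779880178], [-0.999816293769726, 0.005907708526261619, 0.018233970838446637, 82.15848297865138], [0.018776806671514764, 0.11088221200838543, 0.9936561611499966, 1030.0033941338284], [0.0, 0.0, 0.0, 1.0]]}
{'time_s': 0.1, 'joints': array([-1.54538911e+00,  3.13359564e-01,  1.49835238e+00, -2.82032710e-05,
        1.33102758e+00, -2.23398430e-01]), 'dq': array([-0.00079678,  0.0009397 , -0.00304618,  0.00021333,  0.00151553,
        0.00025564]), 'tau': array([ 3.03441244e-03, -4.12894464e+01, -2.60140836e+01, -2.07011713e-04,
        3.01766107e-03, -6.07799933e-06]), 'eef_pos': array([ 129.25535393, -508.59647743,  230.81324524]), 'ee_rot': array([-5.71980430e-04,  9.92271363e-01,  1.24085505e-01,  4.30455556e-05]), 'force': array([-0.08930006,  0.26062078, -0.6614217 ]), 'wrist_torque': array([ 0.03321968, -0.03230057, -0.03898015]), 'grip_force': 0.0, 'grip_width': 1.0031061311896572}
```

View pics/side0.png

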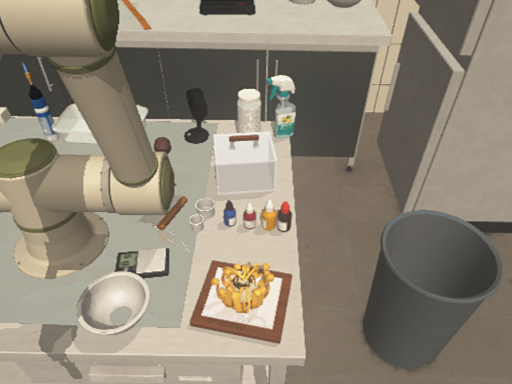

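View pics/top0.png

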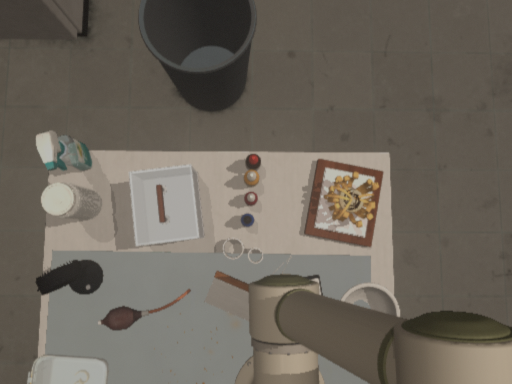

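The side view shows the cover at (244,165) with its handle at (244,138), the bottles at (230–285,215), and the base at (243,298). The top view shows the handle at (161,203) and the base at (345,203). Next I'll segment the wood (handle and board) in both views.

```bash
cat > h.py <<'E'
from rig import *
import cv2,numpy as np
def ray(n,uv,z):
    m=camera_model(n);T=np.array(m["world_from_camera"])
    uv=np.atleast_2d(np.array(uv,float))
    d=np.c_[(uv[:,0]-m["cx"])/m["fx"],-(uv[:,1]-m["cy"])/m["fy"],-np.ones(len(uv))]@T[:3,:3].T
    o=T[:3,3]; return o+d*((z-o[2])/d[:,2])[:,None]
def proj(n,p):
    m=camera_model(n);T=np.array(m["world_from_camera"])
    q=(np.atleast_2d(p)-T[:3,3])@T[:3,:3]
    return np.c_[m["cx"]+m["fx"]*q[:,0]/-q[:,2],m["cy"]+m["fy"]*q[:,1]/q[:,2]]
def wood(img,box):
    x0,y0,x1,y1=box; hsv=cv2.cvtColor(img,cv2.COLOR_BGR2HSV)
    m=cv2.inRange(hsv,(0,90,25),(14,255,140))|cv2.inRange(hsv,(172,90,25),(180,255,140))
    k=np.zeros_like(m);k[y0:y1,x0:x1]=m[y0:y1,x0:x1]
    return k
def big(m): return max(cv2.findContours(m,cv2.RETR_EXTERNAL,cv2.CHAIN_APPROX_NONE)[0],key=cv2.contourArea)
E
python3 - <<'E'
from h import *
S=cv2.imread("pics/side0.png");T=cv2.imread("pics/top0.png")
B={("side","h"):(220,128,270,148),("side","b"):(185,255,300,345),("top","h"):(150,175,175,230),("top","b"):(295,150,395,255)}
for (n,w),b in B.items():
    im={"side":S,"top":T}[n]; c=big(wood(im,b)); 
    if w=="h":
        r=cv2.minAreaRect(c); print(n,w,r,cv2.contourArea(c)); M=cv2.moments(c); p=(M["m10"]/M["m00"],M["m01"]/M["m00"])
        bp=cv2.boxPoints(r); e=[np.linalg.norm(bp[0]-bp[1]),np.linalg.norm(bp[1]-bp[2])]
        mids=[(bp[0]+bp[3])/2,(bp[1]+bp[2])/2] if e[0]>e[1] else [(bp[0]+bp[1])/2,(bp[2]+bp[3])/2]
        W=ray(n,mids,151 if n=="top" else 146); d=W[1]-W[0]
        print(p,ray(n,p,151 if n=="top" else 146),"len",np.linalg.norm(d),"ang",np.degrees(np.arctan2(d[1],d[0])))
    else:
        h=cv2.convexHull(c); q=cv2.approxPolyN(h,4)[0] if n=="top" else cv2.approxPolyDP(h,3,True)[:,0]
        print(n,w,q.tolist()); W=ray(n,q,20); print(W.round(1),W.mean(0))
        for i in range(len(W)): d=W[(i+1)%len(W)]-W[i]; print(np.linalg.norm(d).round(1),np.degrees(np.arctan2(d[1],d[0])).round(1))
a=cv2.resize(S[250:345,180:310],None,fx=4,fy=4,interpolation=2)[:300,:400]
def crop(I,x,y,w=100,h=75): return cv2.resize(I[y:y+h,x:x+w],(400,300),interpolation=cv2.INTER_CUBIC)
cv2.imwrite("pics/c1.png",np.vstack([np.hstack([crop(S,190,260),crop(S,200,125)]),np.hstack([crop(T,295,155,120,90),crop(T,120,155,120,90)])]))
E
```

```text
side h ((243.49072265625, 137.79588317871094), (3.541797637939453, 27.15378189086914), 87.39744567871094) 56.0
(244.6130952380952, 137.98214285714286) [[455.9151658  265.63061176 146.        ]] len 76.01735433199697 ang 6.320304979703062
side b [[213, 261], [289, 284], [279, 342], [191, 324]]
[[ 391.2  -67.7   20. ]
 [ 571.3 -129.8   20. ]
 [ 545.  -270.6   20. ]
 [ 360.9 -233.7   20. ]] [ 467.11835274 -175.44967257   20.        ]
190.5 -19.0
143.2 -100.6
187.7 168.7
168.8 79.6
top h ((160.27294921875, 202.97177124023438), (34.43690872192383, 3.8415679931640625), 84.0938491821289) 98.5
(160.2419627749577, 202.99661590524533) [[454.38480638 268.49332594 151.        ]] len 75.12076650398734 ang -172.46908692536522
top b [[383, 171], [371, 246], [305, 233], [318, 158]]
[[ 548.8 -265.3   20. ]
 [ 359.8 -229.3   20. ]
 [ 391.3  -64.9   20. ]
 [ 581.1 -100.    20. ]] [ 470.2727056  -164.87473531   20.        ]
192.4 169.2
167.4 79.1
193.0 -10.5
168.5 -101.1
```

View pics/c1.png

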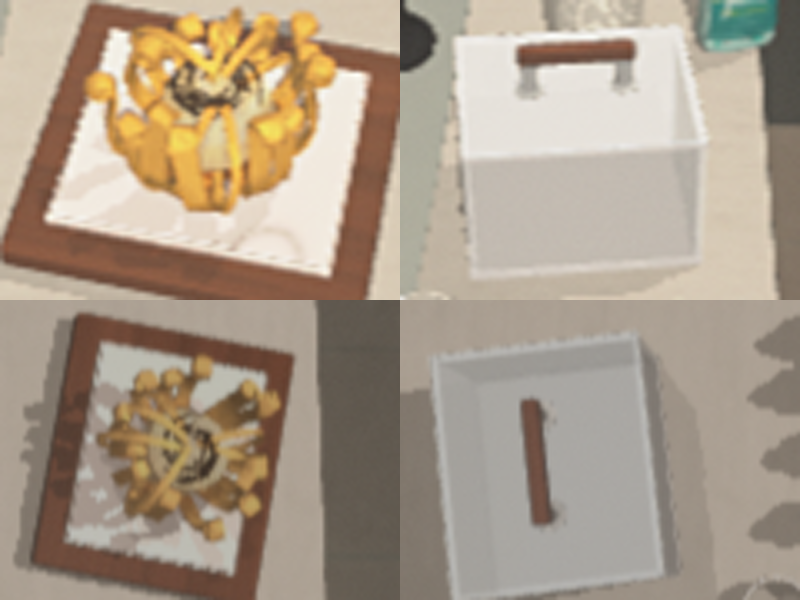

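The crops show the cover handle clearly, at (244,138) in the side view. They also show the base board with its white plinth, and the ornament roughly central. Next are sub-pixel edges on the Lab a channel.

```bash
cat >> h.py <<'E'
def R2(a): return np.array([[np.cos(a),-np.sin(a)],[np.sin(a),np.cos(a)]])
def edge(n,img,P,Q,half=4.5,ch=1,trim=.12):
    """sub-pixel edge near world segment PQ -> world points on that height, nx3"""
    A=cv2.GaussianBlur(cv2.cvtColor(img,cv2.COLOR_BGR2LAB)[...,ch].astype(np.float32),(0,0),.7)
    t=np.linspace(trim,1-trim,40)[:,None]; uv=proj(n,np.array(P)*(1-t)+np.array(Q)*t)
    d=uv[-1]-uv[0]; nn=np.array([-d[1],d[0]])/np.linalg.norm(d); s=np.arange(-half,half+.01,.1)
    g=uv[:,None]+s[None,:,None]*nn
    v=cv2.remap(A,g[...,0].astype(np.float32),g[...,1].astype(np.float32),cv2.INTER_LINEAR)
    k=np.abs(np.gradient(v,axis=1)); k=np.where(k>.5*k.max(1,keepdims=True),k,0); o=(k*s).sum(1)/k.sum(1)
    ok=abs(o-np.median(o))<.8
    return ray(n,(uv+o[:,None]*nn)[ok],P[2])
def sides(c,a,hx,hy,zs):
    C=lambda sx,sy,z:np.r_[np.array(c)+R2(a)@[sx*hx,sy*hy],z]
    return {"x+":(C(1,-1,zs["x+"]),C(1,1,zs["x+"])),"x-":(C(-1,-1,zs["x-"]),C(-1,1,zs["x-"])),"y+":(C(-1,1,zs["y+"]),C(1,1,zs["y+"])),"y-":(C(-1,-1,zs["y-"]),C(1,-1,zs["y-"]))}
def rect(n,img,c,a,hx,hy,zs,**k):
    out={}
    for s,(P,Q) in sides(c,a,hx,hy,zs).items():
        L=(edge(n,img,P,Q,**k)[:,:2]-c)@R2(a)   # in the guess frame
        i=0 if s[0]=="x" else 1; f=np.polyfit(L[:,1-i],L[:,i],1)
        out[s]=(round(float(np.median(L[:,i])),2),round(float(np.degrees(np.arctan(f[0]))*(1 if i else -1)),2),len(L))
    return out
E
python3 - <<'E'
from h import *
I={n:cv2.imread(f"pics/{n}0.png") for n in("side","top")}
c=np.array([470,-168]);a=np.radians(-10.7)
Z={"top":{"x+":20,"x-":20,"y+":0,"y-":20},"side":{"x+":20,"x-":20,"y+":20,"y-":0}}
for n in I: print("board +-98/85",n,rect(n,I[n],c,a,98,85,Z[n]))
Zp={"top":{"x+":26,"x-":26,"y+":20,"y-":26},"side":{"x+":26,"x-":26,"y+":26,"y-":20}}
for n in I: print("plinth 75/62(77/64)",n,rect(n,I[n],c,a,76,63,Zp[n],half=3))
# ornament mask centre/extent in base axes, seen from top
hsv=cv2.cvtColor(I["top"],cv2.COLOR_BGR2HSV); m=cv2.inRange(hsv,(12,120,80),(32,255,255)); k=np.zeros_like(m);k[155:250,300:390]=m[155:250,300:390]
p=np.argwhere(k)[:,::-1]
for z in (90,105,119):
    L=(ray("top",p,z)[:,:2]-c)@R2(a); print("orn",z,np.percentile(L,[.3,99.7],axis=0).round(1).tolist())
c=np.array([455,267]);a=np.radians(7)
for n,z in(("top",dict.fromkeys(["x+","x-","y+","y-"],151)),("side",{"x+":144,"x-":144,"y+":151,"y-":137})):
    print("bar +-42/6",n,rect(n,I[n],c,a,42,6,z,half=2.5))
    print("cover top 84/71",n,rect(n,I[n],c,a,84,71,dict.fromkeys(z,114),ch=0,half=4))
E
```

```text
board +-98/85 side {'x+': (94.11, -0.4, 40), 'x-': (-99.22, -0.35, 40), 'y+': (85.98, -0.18, 22), 'y-': (-78.44, -0.51, 40)}
board +-98/85 top {'x+': (95.2, -0.27, 40), 'x-': (-97.84, -0.22, 40), 'y+': (85.23, -0.12, 40), 'y-': (-80.08, -0.28, 40)}
plinth 75/62(77/64) side {'x+': (74.45, -0.18, 40), 'x-': (-79.93, -0.33, 32), 'y+': (62.24, 0.64, 28), 'y-': (-60.95, -0.42, 40)}
plinth 75/62(77/64) top {'x+': (77.18, 0.1, 38), 'x-': (-79.29, -0.38, 40), 'y+': (68.17, -0.01, 36), 'y-': (-60.98, -0.26, 23)}
orn 90 [[-56.9, -53.7], [66.8, 59.5]]
orn 105 [[-58.0, -49.2], [63.7, 62.2]]
orn 119 [[-59.1, -44.9], [60.8, 64.8]]
bar +-42/6 top {'x+': (39.87, 4.16, 40), 'x-': (-41.11, 4.66, 40), 'y+': (6.87, 0.58, 40), 'y-': (-3.81, 0.3, 40)}
cover top 84/71 top {'x+': (80.28, 0.39, 37), 'x-': (-84.68, 1.11, 38), 'y+': (73.98, 0.27, 40), 'y-': (-69.87, 0.32, 40)}
bar +-42/6 side {'x+': (38.61, -5.75, 40), 'x-': (-42.67, -2.48, 40), 'y+': (4.83, 0.11, 40), 'y-': (1.4, 0.57, 40)}
cover top 84/71 side {'x+': (79.84, -1.43, 26), 'x-': (-86.9, 0.9, 40), 'y+': (60.58, 0.5, 29), 'y-': (-72.92, -0.1, 40)}
```

```bash
python3 -m crank '[[[0.4,-0.4,0,0,0,0.43,60],[0.7,-0.9,0,0,0,0.43,60],[0.7,-0.95,0,0,0,0,60],[0.7,-0.95,0,0,0,0,60],[0.7,-0.95,0,0,0,0,60],[0.7,-0.95,0,0,0,0,60],[0.7,-0.95,0,0,0,0,60],[0.7,-0.95,0,0,0,0,60]]]' 60 && python3 -m crank '[[[0.7,-0.95,0,0,0,0,60],[0.7,-0.95,0,0,0,0,60],[0.7,-0.95,0,0,0,0,60],[0.7,-0.95,0,0,0,0,60],[0.7,-0.95,0,0,0,0,60],[0.7,-0.95,0,0,0,0,60],[0.7,-0.95,0,0,0,0,60],[0.7,-0.95,0,0,0,0,60]]]' && python3 -m crank '[[[0.5,-0.95,0,0,0,0,60],[0.5,-0.95,0,0,0,0,60],[0.5,-0.95,0,0,0,0,60],[0.5,-0.95,0,0,0,0,60],[0.5,-0.95,0,0,0,0,60],[0.5,-0.95,0,0,0,0,60],[0.5,-0.95,0,0,0,0,60],[0.5,-0.95,0,0,0,0,60]]]' 
cat >> h.py <<'E'
from scipy.spatial.transform import Rotation as Ro
def need(pos,ang):
    s=sense(); w,x,y,z=s["ee_rot"]; R=Ro.from_quat([x,y,z,w]).as_matrix()
    D=np.c_[[np.cos(ang),np.sin(ang),0],[np.sin(ang),-np.cos(ang),0],[0,0,-1]]
    print("t",s["time_s"],"pos",s["eef_pos"].round(1),"xang",np.degrees(np.arctan2(R[1,0],R[0,0])).round(2),"tilt",R[:2,2].round(4),"F",s["force"].round(1),"M",s["wrist_torque"].round(2),"w",round(s["grip_width"],3),"gf",round(s["grip_force"],1))
    print("need shift",(R.T@(np.array(pos)-s["eef_pos"])/25).round(3),"turn",(np.degrees(Ro.from_matrix(R.T@D).as_rotvec())/8).round(3),"q",s["joints"].round(2))
E
python3 -c "
from h import *
need([453.5,269,200],np.radians(7.4))"
```

```text
time_s: 0.9
eef_pos: [235.6, -315.3, 231.1]
ee_rot: [-0.0, 0.998, 0.064, -0.0]
force: [0.1, -0.4, 0.2]
grip_width: 0.703
grip_force: 0.0
time_s: 1.7
eef_pos: [350.0, -108.9, 231.2]
ee_rot: [-0.0, 0.998, 0.064, -0.0]
force: [-0.1, -0.7, 0.2]
grip_width: 0.698
grip_force: 0.0
time_s: 2.5
eef_pos: [424.6, 92.3, 231.1]
ee_rot: [-0.0, 0.998, 0.064, -0.0]
force: [0.6, -0.8, 0.2]
grip_width: 0.707
grip_force: 0.0
t 2.5 pos [424.6  92.3 231.1] xang 7.38 tilt [-0.0005  0.    ] F [ 0.6 -0.8  0.2] M [ 0.01 -0.01 -0.03] w 0.707 gf 0.0
need shift [ 2.054 -6.86   1.243] turn [-0.001  0.003 -0.002] q [-0.06  0.11  1.75 -0.    1.28  1.39]
```

```bash
python3 -m crank '[[[0.3,-0.95,0.1,0,0,0,60],[0.3,-0.95,0.2,0,0,0,60],[0.3,-0.95,0.2,0,0,0,60],[0.3,-0.95,0.2,0,0,0,60],[0.3,-0.9,0.2,0,0,0,60],[0.3,-0.6,0.2,0,0,0,60],[0,0,0,0,0,0,60],[0,0,0,0,0,0,60]]]' >/dev/null
python3 - <<'E'
from h import *
need([453.5,269,200],np.radians(7.4))
for n in("side","top"): cv2.imwrite(f"pics/{n}1.png",capture(n))
cv2.imwrite("pics/c2.png",np.hstack([cv2.resize(cv2.imread("pics/side1.png")[80:230,170:320],(400,400)),cv2.resize(cv2.imread("pics/top1.png")[120:270,90:240],(400,400))]))
E
```

```text
t 3.3 pos [451.9 228.1 203.6] xang 7.4 tilt [-0.0008 -0.0004] F [ 0.1 -0.5 -0.5] M [0.02 0.02 0.04] w 0.705 gf 0.0
need shift [ 0.275 -1.616  0.143] turn [0.002 0.006 0.   ] q [ 0.24  0.3   1.6  -0.    1.25  1.68]
```

View pics/c2.png

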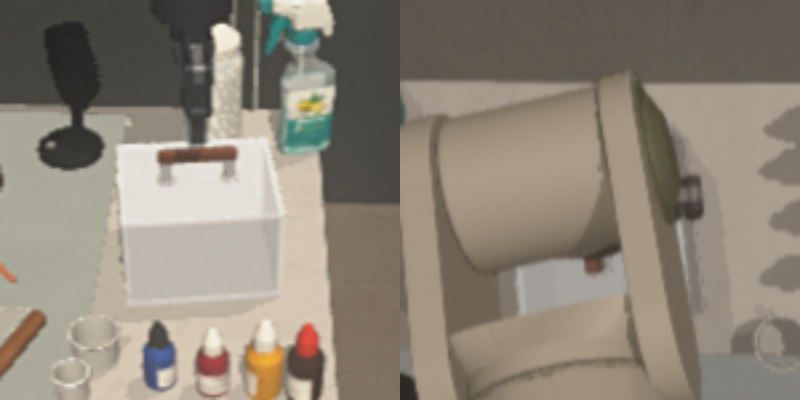

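The picture shows the gripper above and behind the handle, with the bar at about (244,138) in the side view. The arm hides the top view. I'll finish the approach now.

```bash
python3 -m crank '[[[0.1,-0.6,0.0,0,0,0,50],[0.1,-0.6,0.2,0,0,0,50],[0.08,-0.4,0.3,0,0,0,50],[0,0,0.4,0,0,0,50],[0,0,0.2,0,0,0,50],[0,0,0,0,0,0,50],[0,0,0,0,0,0,50],[0,0,0,0,0,0,50]]]' >/dev/null
python3 - <<'E'
from h import *
need([453.5,269,126],np.radians(7.4))
E
```

```text
t 4.2 pos [454.2 268.7 176.7] xang 7.35 tilt [0.0007 0.0002] F [-0.6  0.   0.2] M [0.   0.   0.02] w 0.587 gf 0.0
need shift [-0.028 -0.016  2.027] turn [-0.001 -0.005 -0.006] q [ 0.31  0.37  1.57 -0.    1.2   1.75]
```

```bash
python3 -m crank '[[[0,0,0.4,0,0,0,50],[0,0,0.5,0,0,0,50],[0,0,0.5,0,0,0,50],[0,0,0.4,0,0,0,50],[0,0,0.23,0,0,0,50],[0,0,0,0,0,0,50],[0,0,0,0,0,0,40],[0,0,0,0,0,0,30]]]' && python3 -m crank '[[[0,0,0,0,0,0,22],[0,0,0,0,0,0,18],[0,0,0,0,0,0,15],[0,0,0,0,0,0,12],[0,0,0,0,0,0,8],[0,0,0,0,0,0,0],[0,0,0,0,0,0,0],[0,0,0,0,0,0,0]]]' 60
python3 - <<'E'
from h import *
need([453.5,269,126],np.radians(7.4))
E
```

```text
time_s: 5.0
eef_pos: [454.2, 269.0, 126.0]
ee_rot: [-0.0, 0.998, 0.064, 0.0]
force: [0.9, 0.4, 0.4]
grip_width: 0.352
grip_force: 0.0
time_s: 5.8
eef_pos: [454.0, 269.1, 125.7]
ee_rot: [-0.0, 0.998, 0.064, 0.0]
force: [-1.5, 4.1, 3.5]
grip_width: 0.125
grip_force: 59.8
t 5.8 pos [454.  269.1 125.7] xang 7.38 tilt [0.0002 0.0004] F [-1.5  4.1  3.5] M [0.59 0.21 0.05] w 0.125 gf 59.8
need shift [-0.02   0.    -0.012] turn [-0.002 -0.002 -0.003] q [0.31 0.43 1.63 0.   1.08 1.75]
```

```bash
python3 -m crank '[[[0,0,-0.1,0,0,0,0],[0,0,-0.3,0,0,0,0],[0,0,-0.5,0,0,0,0],[0,0,-0.7,0,0,0,0],[0,0,-0.8,0,0,0,0],[0,0,-0.8,0,0,0,0],[0,0,-0.8,0,0,0,0],[0,0,-0.8,0,0,0,0]]]' && python3 -m crank '[[[0,0,-0.7,0,0,0,0],[0,0,-0.5,0,0,0,0],[0,0,-0.3,0,0,0,0],[0,0,-0.1,0,0,0,0],[0,0,0,0,0,0,0],[0,0,0,0,0,0,0],[0,0,0,0,0,0,0],[0,0,0,0,0,0,0]]]'
python3 - <<'E'
from h import *
need([470,-164,285],np.radians(-11))
cv2.imwrite("pics/side2.png",capture("side")); cv2.imwrite("pics/c3.png",cv2.resize(cv2.imread("pics/side2.png")[60:260,150:350],(600,600)))
E
```

```text
time_s: 6.6
eef_pos: [453.8, 268.7, 247.2]
ee_rot: [0.0, 0.998, 0.064, 0.0]
force: [1.0, -0.5, -4.4]
grip_width: 0.125
grip_force: 58.8
time_s: 7.4
eef_pos: [453.9, 268.9, 285.2]
ee_rot: [0.0, 0.998, 0.064, -0.0]
force: [-1.2, -0.2, -4.6]
grip_width: 0.12
grip_force: 58.9
t 7.4 pos [453.9 268.9 285.2] xang 7.37 tilt [-0.0007 -0.0002] F [-1.2 -0.2 -4.6] M [ 0.02 -0.04 -0.05] w 0.12 gf 58.9
need shift [-1.5820e+00  1.7255e+01  9.0000e-03] turn [2.000e-03 5.000e-03 2.297e+00] q [0.31 0.29 1.39 0.   1.46 1.75]
```

View pics/c3.png

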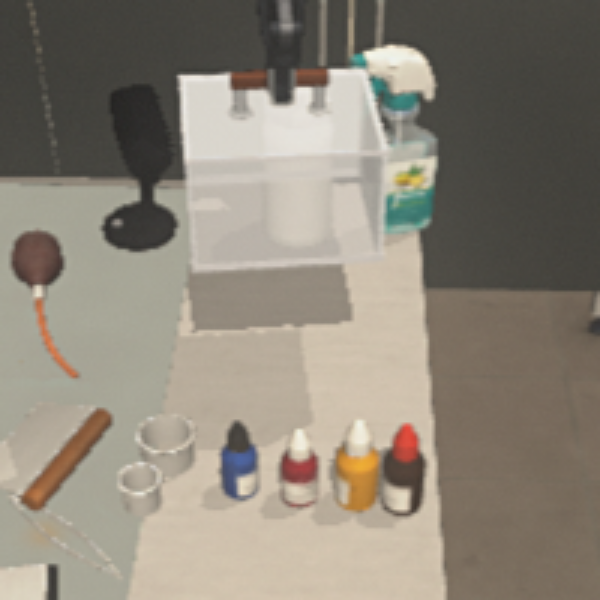

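The cover hangs level on the handle (bar at about (243,86) in the side view) and clear of the jar and spray bottle. I'll turn it, then carry it over.

```bash
python3 -m crank '[[[0,0,0,0,0,0.2,0],[0,0,0,0,0,0.5,0],[0,0,0,0,0,0.6,0],[0,0,0,0,0,0.5,0],[0,0,0,0,0,0.3,0],[0,0,0,0,0,0.2,0],[0,0.2,0,0,0,0,0],[0,0.4,0,0,0,0,0]]]' >/dev/null && python3 -m crank '[[[0,0.6,0,0,0,0,0],[0.23,0.85,0,0,0,0,0],[0.23,0.85,0,0,0,0,0],[0.23,0.85,0,0,0,0,0],[0.23,0.85,0,0,0,0,0],[0.23,0.85,0,0,0,0,0],[0.23,0.85,0,0,0,0,0],[0.23,0.85,0,0,0,0,0]]]' && python3 -m crank '[[[0.23,0.85,0,0,0,0,0],[0.23,0.85,0,0,0,0,0],[0.23,0.85,0,0,0,0,0],[0.23,0.85,0,0,0,0,0],[0.23,0.85,0,0,0,0,0],[0.23,0.85,0,0,0,0,0],[0.23,0.85,0,0,0,0,0],[0.23,0.85,0,0,0,0,0]]]' && python3 -m crank '[[[0.23,0.85,0,0,0,0,0],[0.23,0.85,0,0,0,0,0],[0,0.6,0,0,0,0,0],[0,0.4,0,0,0,0,0],[0,0.2,0,0,0,0,0],[0,0,0,0,0,0,0],[0,0,0,0,0,0,0],[0,0,0,0,0,0,0]]]'
python3 - <<'E'
from h import *
need([470,-164,285],np.radians(-11))
for n in("side","top"): cv2.imwrite(f"pics/{n}3.png",capture(n))
cv2.imwrite("pics/c4.png",np.hstack([cv2.resize(cv2.imread("pics/side3.png")[175:375,150:350],(400,400),interpolation=2),cv2.resize(cv2.imread("pics/top3.png")[120:270,270:420],(400,400))]))
E
```

```text
time_s: 9.05
eef_pos: [458.7, 84.0, 285.7]
ee_rot: [0.0, 0.995, -0.096, 0.0]
force: [0.7, -0.9, -3.7]
grip_width: 0.126
grip_force: 58.8
time_s: 9.85
eef_pos: [471.1, -91.5, 285.7]
ee_rot: [0.0, 0.995, -0.096, 0.0]
force: [0.6, -0.7, -3.5]
grip_width: 0.127
grip_force: 58.8
time_s: 10.65
eef_pos: [469.4, -162.6, 285.6]
ee_rot: [-0.0, 0.995, -0.096, 0.0]
force: [-0.4, -0.3, -4.6]
grip_width: 0.133
grip_force: 58.8
t 10.65 pos [ 469.4 -162.6  285.6] xang -10.97 tilt [0.0001 0.0001] F [-0.4 -0.3 -4.6] M [-0.03  0.01  0.02] w 0.133 gf 58.8
need shift [0.033 0.049 0.025] turn [-0.001 -0.001  0.003] q [-0.57  0.22  1.48  0.    1.44  1.19]
```

View pics/c4.png

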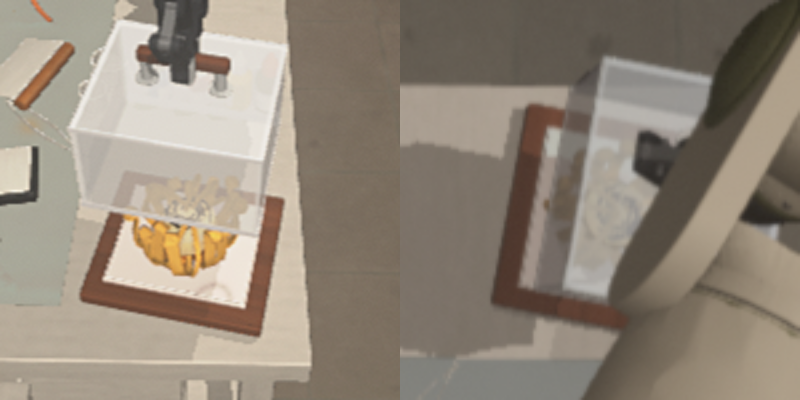

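The side view shows the cover hanging above the ornament and parallel to the base, with the bar at about (242,207) and the board's lower edge at (235,335). Next I'll compare where the side camera puts the cover with the robot pose.

```bash
python3 - <<'E'
from h import *
I=cv2.imread("pics/side3.png"); c=np.array([469.4,-162.6]);a=np.radians(-11);dz=159.9
F=lambda z:dict.fromkeys(["x+","x-","y+","y-"],z)
print("bar 42/6",rect("side",I,c,a,42,6,{"x+":144+dz,"x-":144+dz,"y+":151+dz,"y-":137+dz},half=2.5))
print("top 84/71",rect("side",I,c,a,84,71,F(114+dz),ch=0,half=4))
print("rim 84/71",rect("side",I,c,a,84,71,F(dz),ch=0,half=4))
b=c
print("board x,y- 98/85",rect("side",I,b,a,98,85,{"x+":20,"x-":20,"y+":20,"y-":0}))
T=cv2.imread("pics/top3.png")
print("T top",rect("top",T,c,a,84,71,F(114+dz),ch=0,half=4))
V=cv2.resize(I[165:345,165:315],(750,900),interpolation=cv2.INTER_CUBIC)
for h,z,col in((( 84,71),114+dz,(0,255,0)),((84,71),dz,(255,0,255)),((42,6),151+dz,(0,255,255)),((98,85),20,(255,0,0))):
    P=np.array([np.r_[c+R2(a)@[sx*h[0],sy*h[1]],z] for sx,sy in((1,1),(1,-1),(-1,-1),(-1,1))])
    uv=((proj("side",P)-[165,165]+.5)*5).astype(int); cv2.polylines(V,[uv],True,col,1)
cv2.imwrite("pics/c5.png",V[:600] if 0 else cv2.resize(V,(500,600)))
E
```

```text
bar 42/6 {'x+': (39.36, 7.56, 40), 'x-': (-43.61, 11.67, 39), 'y+': (3.27, -2.24, 23), 'y-': (-3.46, 1.36, 33)}
top 84/71 {'x+': (83.92, -0.43, 30), 'x-': (-85.4, 0.14, 40), 'y+': (70.82, -0.2, 25), 'y-': (-73.84, 0.12, 40)}
rim 84/71 {'x+': (79.96, 0.94, 25), 'x-': (-81.87, 0.1, 30), 'y+': (67.97, 0.39, 25), 'y-': (-72.23, -0.46, 22)}
board x,y- 98/85 {'x+': (95.75, 0.06, 40), 'x-': (-97.75, 0.38, 38), 'y+': (81.6, 0.01, 31), 'y-': (-83.58, -0.25, 40)}
T top {'x+': (85.82, 0.38, 24), 'x-': (-84.82, 0.72, 13), 'y+': (71.82, 0.23, 40), 'y-': (-70.46, -0.14, 17)}
```

View pics/c5.png

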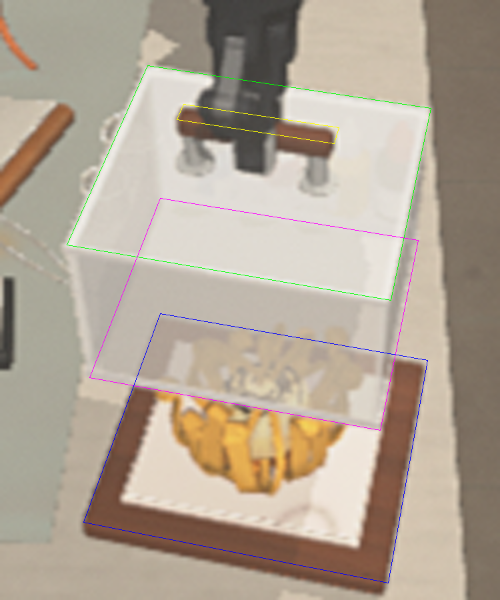

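The overlay shows the cover top, rim and board all within about 1 mm of the robot-pose model, and the ornament inside the cover with more than 8 mm of margin. I'll lower to just above the plinth and measure again.

```bash
python3 -m crank '[[[0,0,0.1,0,0,0,0],[0,0,0.3,0,0,0,0],[0,0,0.4,0,0,0,0],[0,0,0.4,0,0,0,0],[0,0,0.4,0,0,0,0],[0,0,0.4,0,0,0,0],[0,0,0.3,0,0,0,0],[0,0,0.2,0,0,0,0]]]' && python3 -m crank '[[[0,0,0.3,0,0,0,0],[0,0,0.3,0,0,0,0],[0,0,0.3,0,0,0,0],[0,0,0.3,0,0,0,0],[0,0,0.3,0,0,0,0],[0,0,0.3,0,0,0,0],[0,0,0.3,0,0,0,0],[0,0,0,0,0,0,0]]]'
python3 - <<'E'
from h import *
need([470,-164,285],np.radians(-11))
I=capture("side");cv2.imwrite("pics/side6.png",I); p=sense()["eef_pos"];c=p[:2];a=np.radians(-11);dz=p[2]-125.7
F=lambda z:dict.fromkeys(["x+","x-","y+","y-"],z)
print("rim z",dz)
for ch in(0,1):
  print("top 84/71",rect("side",I,c,a,84,71,F(114+dz),ch=ch,half=3))
  print("rim 84/71",rect("side",I,c,a,84,71,F(dz),ch=ch,half=3))
print("board 98/85",rect("side",I,c,a,98,85,{"x+":20,"x-":20,"y+":20,"y-":0}))
print("board y- z20, ch0",rect("side",I,c,a,98,85,F(20),ch=0,half=3)["y-"])
V=cv2.resize(I[215:345,180:300],(720,780),interpolation=cv2.INTER_CUBIC)
cv2.imwrite("pics/c6.png",V[180:])
E
```

```text
time_s: 11.55
eef_pos: [469.2, -163.2, 222.2]
ee_rot: [-0.0, 0.995, -0.096, -0.0]
force: [-0.7, 0.4, -3.4]
grip_width: 0.123
grip_force: 58.8
time_s: 12.35
eef_pos: [469.0, -163.0, 169.5]
ee_rot: [-0.0, 0.995, -0.096, -0.001]
force: [-0.2, -0.6, -4.2]
grip_width: 0.13
grip_force: 58.8
t 12.35 pos [ 469.  -163.   169.5] xang -11.03 tilt [-0.0016  0.001 ] F [-0.2 -0.6 -4.2] M [ 0.   -0.04  0.02] w 0.13 gf 58.8
need shift [ 0.04   0.027 -4.622] turn [-0.005  0.013 -0.003] q [-0.57  0.31  1.67 -0.    1.16  1.19]
rim z 44.4133345962246
top 84/71 {'x+': (83.32, 0.39, 40), 'x-': (-82.94, 0.22, 38), 'y+': (70.85, -0.23, 26), 'y-': (-74.06, -0.02, 35)}
rim 84/71 {'x+': (82.66, 0.62, 38), 'x-': (-82.87, 0.91, 24), 'y+': (70.59, -0.41, 6), 'y-': (-77.15, 0.04, 40)}
top 84/71 {'x+': (83.61, 0.52, 23), 'x-': (-84.55, 0.66, 37), 'y+': (71.4, -0.52, 21), 'y-': (-72.86, 0.25, 33)}
rim 84/71 {'x+': (83.81, -0.2, 40), 'x-': (-82.19, -0.04, 36), 'y+': (64.49, 0.06, 28), 'y-': (-76.85, 0.08, 38)}
board 98/85 {'x+': (95.78, -0.01, 40), 'x-': (-89.77, -0.64, 27), 'y+': (81.39, 0.16, 27), 'y-': (-83.0, -0.26, 40)}
board y- z20, ch0 (-91.12, 0.06, 40)
```

View pics/c6.png

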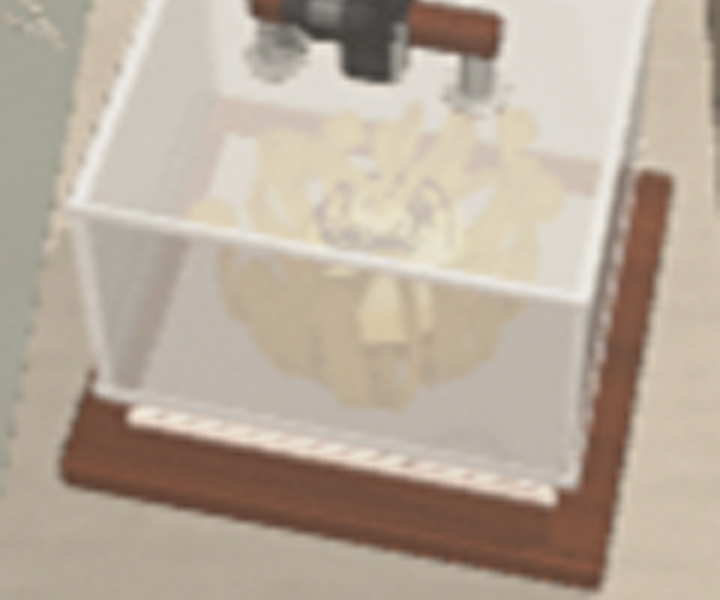

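The picture shows the rim at its lower edge (crop y 395–485) parallel to and just above the plinth, well centred in the board, with the sugar clear inside. The offsets are below 1 mm, so I'll nudge slightly and go down slowly, watching the force.

```bash
python3 -m crank '[[[-0.015,0.015,0.1,0,0,0,0],[0,0,0.15,0,0,0,0],[0,0,0.15,0,0,0,0],[0,0,0.1,0,0,0,0],[0,0,0.1,0,0,0,0],[0,0,0.04,0,0,0,0],[0,0,0,0,0,0,0],[0,0,0,0,0,0,0]]]' && python3 -m crank '[[[0,0,0.04,0,0,0,0],[0,0,0.03,0,0,0,0],[0,0,0.03,0,0,0,0],[0,0,0.03,0,0,0,0],[0,0,0.03,0,0,0,0],[0,0,0.0,0,0,0,0],[0,0,0,0,0,0,0],[0,0,0,0,0,0,0]]]'
python3 -c "
from h import *
need([469,-163,145.7],np.radians(-11))"
```

```text
time_s: 13.2
eef_pos: [469.0, -163.6, 154.7]
ee_rot: [0.0, 0.995, -0.096, 0.0]
force: [-0.8, 0.2, -3.9]
grip_width: 0.131
grip_force: 58.9
time_s: 14.0
eef_pos: [468.9, -163.6, 150.6]
ee_rot: [0.0, 0.995, -0.096, 0.0]
force: [-0.8, 0.2, -4.0]
grip_width: 0.124
grip_force: 58.9
t 14.0 pos [ 468.9 -163.6  150.6] xang -11.02 tilt [ 0. -0.] F [-0.8  0.2 -4. ] M [-0.01  0.08  0.03] w 0.124 gf 58.9
need shift [-0.001 -0.023  0.195] turn [ 0.    -0.    -0.003] q [-0.57  0.33  1.7   0.    1.11  1.19]
```

```bash
python3 -m crank '[[[0,0,0.03,0,0,0,0],[0,0,0.03,0,0,0,0],[0,0,0.03,0,0,0,0],[0,0,0.03,0,0,0,0],[0,0,0.03,0,0,0,0],[0,0,0.0,0,0,0,0],[0,0,0,0,0,0,0],[0,0,0,0,0,0,0]]]' 
python3 -c "
from h import *
need([469,-163,145.7],np.radians(-11))"
```

```text
time_s: 14.8
eef_pos: [468.9, -163.6, 146.8]
ee_rot: [0.0, 0.995, -0.096, 0.0]
force: [-0.8, 0.6, -3.8]
grip_width: 0.13
grip_force: 58.9
t 14.8 pos [ 468.9 -163.6  146.8] xang -11.02 tilt [ 0.0001 -0.    ] F [-0.8  0.6 -3.8] M [ 0.05 -0.03  0.03] w 0.13 gf 58.9
need shift [-0.002 -0.023  0.046] turn [ 0.    -0.001 -0.003] q [-0.57  0.34  1.7   0.    1.1   1.19]
```

```bash
python3 -m crank '[[[0,0,0.015,0,0,0,0],[0,0,0.015,0,0,0,0],[0,0,0.015,0,0,0,0],[0,0,0.01,0,0,0,0],[0,0,0,0,0,0,0],[0,0,0.0,0,0,0,0],[0,0,0,0,0,0,0],[0,0,0,0,0,0,0]]]' 
python3 -c "
from h import *
need([469,-163,145.7],np.radians(-11))"
```

```text
time_s: 15.6
eef_pos: [468.9, -163.5, 145.6]
ee_rot: [-0.0, 0.995, -0.096, 0.0]
force: [-1.6, 3.3, 1.7]
grip_width: 0.127
grip_force: 59.5
t 15.6 pos [ 468.9 -163.5  145.6] xang -11.02 tilt [0.0001 0.0001] F [-1.6  3.3  1.7] M [ 0.4   0.21 -0.03] w 0.127 gf 59.5
need shift [-0.001 -0.019 -0.004] turn [-0.001 -0.001 -0.003] q [-0.57  0.34  1.7   0.    1.1   1.19]
```

```bash
python3 -m crank '[[[0,0,0.006,0,0,0,0],[0,0,0,0,0,0,0],[0,0,0,0,0,0,0],[0,0,0,0,0,0,0],[0,0,0,0,0,0,0],[0,0,0,0,0,0,0],[0,0,0,0,0,0,0],[0,0,0,0,0,0,0]]]' && python3 -m crank '[[[0,0,-0.02,0,0,0,0],[0,0,-0.06,0,0,0,0],[0,0,-0.1,0,0,0,0],[0,0,-0.12,0,0,0,0],[0,0,-0.12,0,0,0,0],[0,0,-0.1,0,0,0,0],[0,0,-0.06,0,0,0,0],[0,0,-0.02,0,0,0,0]]]' && python3 -m crank '[[[0,0,0,0,0,0,0],[0,0,0,0,0,0,0],[0,0,0,0,0,0,0],[0,0,0,0,0,0,0],[0,0,0,0,0,0,0],[0,0,0,0,0,0,0],[0,0,0,0,0,0,0],[0,0,0,0,0,0,0]]]'
python3 - <<'E'
from h import *
need([469,-163.5,160.6],np.radians(-11))
I=capture("side");cv2.imwrite("pics/side7.png",I);p=sense()["eef_pos"];c=p[:2];a=np.radians(-11);dz=p[2]-125.6
F=lambda z:dict.fromkeys(["x+","x-","y+","y-"],z)
print("top",rect("side",I,c,a,84,71,F(114+dz),ch=0,half=3));print("rim",rect("side",I,c,a,84,71,F(dz),ch=0,half=3))
V=cv2.resize(I[215:345,180:300],(720,780),interpolation=cv2.INTER_CUBIC)
cv2.imwrite("pics/c7.png",V[180:])
E
```

```text
time_s: 16.4
eef_pos: [469.0, -163.4, 145.6]
ee_rot: [-0.0, 0.995, -0.096, 0.0]
force: [-2.7, 5.0, 5.3]
grip_width: 0.128
grip_force: 60.1
time_s: 17.2
eef_pos: [469.0, -163.6, 160.4]
ee_rot: [0.0, 0.995, -0.096, 0.0]
force: [-0.4, 0.2, -4.5]
grip_width: 0.125
grip_force: 58.9
time_s: 18.0
eef_pos: [468.9, -163.5, 160.3]
ee_rot: [0.0, 0.995, -0.096, -0.0]
force: [0.4, 0.5, -3.6]
grip_width: 0.126
grip_force: 58.9
t 18.0 pos [ 468.9 -163.5  160.3] xang -11.02 tilt [-0. -0.] F [ 0.4  0.5 -3.6] M [-0.   -0.01  0.03] w 0.126 gf 58.9
need shift [ 0.003 -0.002 -0.013] turn [ 0.     0.    -0.003] q [-0.57  0.32  1.68 -0.    1.14  1.19]
top {'x+': (83.5, 0.42, 40), 'x-': (-82.82, 0.4, 39), 'y+': (71.42, 0.5, 35), 'y-': (-73.73, -0.0, 38)}
rim {'x+': (82.61, 1.16, 32), 'x-': (-78.76, -1.95, 22), 'y+': (73.08, -0.83, 15), 'y-': (-73.25, 0.04, 40)}
```

View pics/c7.png

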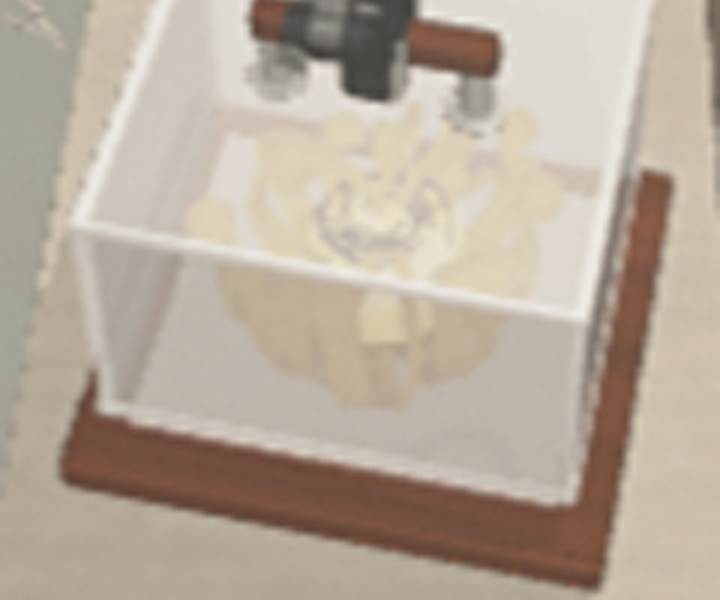

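The cover hangs level about 15 mm above its seat, with the rim front edge at crop y 410–500 and parallel to the board. The sugar hasn't moved and the wrist carries only the cover's weight, so I'm handing in.

```bash
python3 -c "
from rig import *
print(finish_job())"
```

```text
the job is handed in; nothing more can be done
None
```

The cover was seated gently on the ledge (about 5 N pressing), then raised about 15 mm; it was level and lined up with the base, clear of the sugar, when I handed the job in at about 18 s (limit 48 s).

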